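Release the safety tab and raise the latch of the long equipment case

TASK

Unlatch the longer of the two black equipment cases so that it can be opened for packing: slide the safety tab on its lid fully aside, off the latch lever, and leave it there, then swing the latch lever up until it stands upright and let go. Leave the shorter case's latch down.

Things in the scene. Friction and masses are not known exactly. Their poses are not given: they have to be found in the camera images.
- long_case: The longer of two black flat cases: 300 mm wide (its y), 160 deep (x), lid 78 high, fixed, lid shut. Origin: centre of its underside; z up, front faces -x, +y left from the front. On the lid (mm): catch plate at z 80; steel latch lever along x, y -8 to 8, its pin along y at x 10, z 90; left of it the safety tab, an aluminium slide, tongue (x -33 to -7, top z 102.5) over the lever.
- safety_tab_grip (a point): Centre of the thumb piece of the long case's safety tab, an upright block on the tongue: 26 mm along the case's x, 14 along y, 24 high (z 102.5 to 126.5 mm), 20 mm ahead of the case's centre; 45 mm left of the lever's middle when locked. Pinch it across y from above, fingertips above the tongue, or push it to +y.
- safety_tab (a joint): Slide of the long case's safety tab, m: 0 locked, tongue over the lever; grows along the case's +y to 0.028 at its stop; the tongue is clear of the lever beyond 0.017. About 2 N of friction, no spring: it stays where left. Starts at 0 to 0.003.
- latch_grip (a point): Centre of the upright grip at the front end of the long case's latch lever: 20 mm along the case's x, 16 along y, z 85 to 115 mm when flat; 74 mm ahead of the pin and 10 above it. Sides free for fingers down to the catch plate (z 80): pinch it across y from above. A 12 mm wide hook runs 25 mm on from the grip's centre and down over the case's front.
- latch (a joint): Hinge of the long case's latch lever, rad: 0 flat and latched, grows as the front end swings up and back about the pin, 1.57 upright at its stop. With the tab locked, the tongue holds it down (lifts less than 0.1). Friction about 0.06 N m: it stays where left.
- short_latch (a joint): Hinge of the latch lever on the shorter case (180 mm wide, otherwise alike, same catch), the bystander; rad: 0 flat and latched, grows as it is lifted.

How it is judged:
On the way:
1. the long case's safety tab is slid off the lever while the lever is still down (value of joint safety_tab above 0.018 m and value of joint latch below 0.2 rad), for 0.2 s.
At the end, for the whole second after the job is handed in: The long case's latch lever stands upright (beyond 1.2 rad, within about 20 degrees of upright), its safety tab is still slid aside (beyond 18 of 28 mm), and the short case's latch is down (below 0.2 rad) (value of joint latch above 1.2 rad and value of joint safety_tab above 0.018 m and value of joint short_latch below 0.2 rad); the robot touches nothing.
It fails at once if the shorter case's latch is lifted (value of joint short_latch above 0.2 rad).
It also fails if it takes over 43 s, if anything falls off the work surface, if the arm or the gripper's body presses on something with over 40 N, if the wrist force passes 120 N, or if a joint passes its speed limit or range.

ROBOT

A 6-joint arm with a two-finger parallel gripper is mounted at the origin on a cart in front of the work surface, level with it; the furniture and walls round the work are solid. World frame = base frame: x ahead of the robot, y to its left, z up, the work surface at z = 0. Lengths are in m, angles in rad, forces in N, time in s.
With the tool pointing down it reaches from about 0.225 to 0.875 m from the base axis. Payload 3.4 kg.
Tool frame: the origin (TCP) lies midway between the tips of the shut fingers; the grasp point (between the pads) lies 19 mm behind it (pinch_z is the distance from the TCP to the grasp point, in m); z points along the fingers, y is the line along which they close (so a half turn about z gives the same grasp; the last joint's range is limited). The gripper opens to 85 mm and grips with 20 to 120 N. Pads are 22 mm wide; open, the fingers measure 114 mm over their backs; the gripper's body (76 mm by 85 mm) begins 54 mm behind the grasp point. The pads swing forward as they close: fully open they stand 13 mm farther back than shut.
Start: joints at [0.996, 0.276, 1.505, -0, 1.361, -0.121], TCP at [0.252, 0.517, 0.231] pointing down, gripper open.
Joint ranges: [-2.89, 2.89], [-0.75, 2.08], [0.22, 2.7], [-1.18, 4.32], [0.11, 2.71], [-2.7, 2.7]. Speed limits (rad/s): [2.57, 2.57, 3.14, 3.14, 3.14, 3.14].

INTERFACE

Orientations are given as a unit quaternion [w, x, y, z].
In Python, from rig import get_state, get_image, sign_off, pinch_z gives the robot as it stands.
- The arm moves only by the tool send_rows, never from a script. Its argument "steps" is one flat list of numbers, 5 for each row, row after row: the gripper's target within -1 to 1 (fully open at 1, half-way at 0, shut at -1), then the shift along the tool's x, y, z in cm, then the turn about the tool's z in degrees. In form: [gripper, x, y, z, roll, gripper, x, y, z, roll, ...]. A call has 1 to 12 rows; each row shifts and turns the commanded pose from where the row before left it, along the tool's axes as they then stand; what a row does not reach is not made up. A row lasts 1/10 s, in which the tool goes at most 50 mm and 8.59 degrees, less where a joint would pass 70% of its speed; a pose out of reach is approached as far as the arm can. A call is refused whole if a number of a shift passes 5 or a number of a turn 8.59, either way. A call with a gripper value outside its range is refused whole. The fingers move at their own pace and stop on an object; "newtons" is the grip in N (left out, the last holds). Time passes only in rows, so rows that do not move let the fingers close. It gives the time, the measured TCP pose, the force, the opening and the grip force at its end, in the units of the state.
- get_state(): the state, without advancing time (a new reading comes with each control period).
- get_image(name): name is "side" or "top" or "wrist"; returns a dict with "color" (480x640x3 uint8, red, green, blue), "mtx" (3x3 intrinsics, pixels), "k1" (the pictures are not rectified: a ray, as slopes to the right and down, at radius r is drawn at 1 + k1 r^2 times it, then the intrinsics apply), "T" (4x4, takes a point from camera to world coordinates); the wrist camera has in their place "mount" (4x4, takes a point from camera to tool coordinates, whose origin is the TCP and whose axes are the flange's). Camera axes: x right, y down, z forward; pixel columns grow to the right and rows downward; lengths in m; the calibration is good to about 2 mm. A picture is of the moment at which its call begins: read the wrist's pose just before it. There is no depth.
- sign_off(): hands the job in; it is judged then, once.
The state is a dict: "clock": time; "qpos": joint angles; "qd": joint speeds; "effort": joint torques, N m; "position": TCP position; "ee_rot": TCP orientation; "contact_force": force on the tool from outside, world axes, zero at the start; "moment": the same for the moment, N m; "width": finger opening in m; "gripper_force": force on a finger pad.
Only numpy, scipy, OpenCV 4.12 (cv2) and the standard library are available. Lean on these libraries where they do the work, as an engineer would, in place of code of your own. Each camera call takes 0.05 s, during which the arm holds its last target. There are 200 camera calls.

## Working session

There is one attempt and no reset: what is moved stays moved. The work goes in short steps, Python scripts to look and compute and a tool call to move; the robot and the scene stay as the last step left them, time stands still between calls to the robot, and variables do not carry over. Pictures are saved under pics/ and viewed, at most 10 in all, crops included, and the job is handed in when it is done.

Besides the shell and the picture viewer there is one more tool, called after "Emit:" as name(argument=value, ...) on one line, values as JSON. send_rows: Moves the arm, as the interface text tells. Its arguments: {"type":"object","properties":{"steps":{"type":"array"},"newtons":{"type":"number"}},"required":["steps"]}

```bash
mkdir -p pics; ls; python3 - <<'E'
from rig import *
import cv2
s=get_state();print({k:s[k] for k in('clock','position','ee_rot','width','qpos')},pinch_z)
for n in('top','side'):
    d=get_image(n);cv2.imwrite(f'pics/{n}0.png',d['color'][:,:,::-1]);print(n,d['mtx'].tolist(),d['k1'],d['T'].round(4).tolist())
E
```

```text
pics
{'clock': 0.0, 'position': array([0.25177506, 0.51632045, 0.23041407]), 'ee_rot': array([-3.21413061e-04,  2.24955651e-01,  9.74368519e-01, -9.17043819e-04]), 'width': 0.08594238752180115, 'qpos': array([ 9.95994458e-01,  2.76617253e-01,  1.50616575e+00, -2.14499554e-05,
        1.36075302e+00, -1.21002117e-01])} 0.0187
top [[519.6936516418451, 0.0, 319.08704045088024], [0.0, 519.6936516418451, 237.60876622265923], [0.0, 0.0, 1.0]] -0.06510973520956545 [[0.0161, -0.9805, 0.1957, 0.3074], [-0.9994, -0.0215, -0.0254, 0.0148], [0.0292, -0.1952, -0.9803, 1.0977], [0.0, 0.0, 0.0, 1.0]]
side [[480.6164426572728, 0.0, 321.9760035811681], [0.0, 480.6164426572728, 235.52060847495628], [0.0, 0.0, 1.0]] -0.10935192700949818 [[0.9499, -0.1487, 0.275, 0.2537], [-0.3124, -0.4223, 0.8509, -0.7788], [-0.0104, -0.8942, -0.4476, 0.5173], [0.0, 0.0, 0.0, 1.0]]
```

View pics/top0.png

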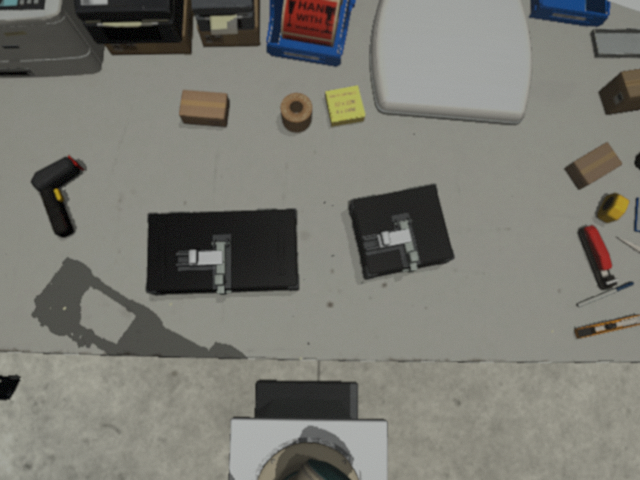

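View pics/side0.png

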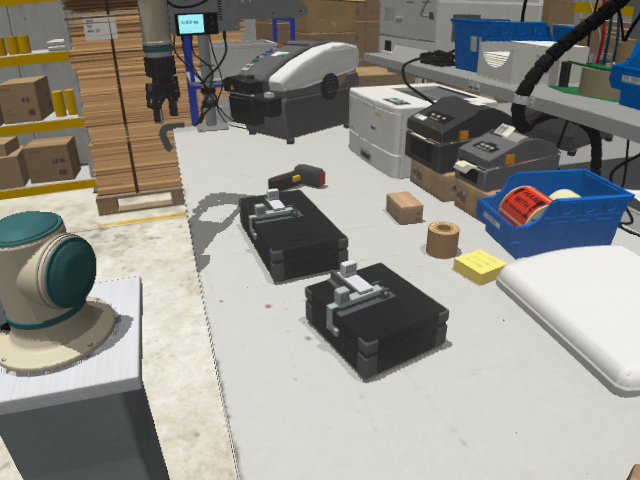

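The top view shows the long case at about (147–298, 210–292), with the lever around (222, 235–290) and the tab around (180–228, 257). The short case is at (350–452, 185–278). I'll measure the lid corners next.

```bash
cat > h.py <<'E'
import numpy as np,cv2
from rig import *
def ray(d,px,T=None):
    T=d['T'] if T is None else T
    k=d['k1']
    m=(np.array(px,float)-d['mtx'][:2,2])/[d['mtx'][0,0],d['mtx'][1,1]]
    u=m.copy()
    for _ in range(20): u=m/(1+k*(u@u))
    return T[:3,3],T[:3,:3]@np.array([u[0],u[1],1])
def onz(d,px,z,T=None):
    o,v=ray(d,px,T); return o+v*(z-o[2])/v[2]
def proj(d,p,T=None):
    T=d['T'] if T is None else T
    c=T[:3,:3].T@(np.array(p)-T[:3,3]);u=c[:2]/c[2]
    return u*(1+d['k1']*(u@u))*d['mtx'][0,0]+d['mtx'][:2,2]
E
python3 - <<'E'
from h import *
d=get_image('top');im=d['color']
m=(im.max(2)<60).astype(np.uint8);m[:,:130]=0;m[:,310:]=0;m[:200]=0;m[300:]=0
m=cv2.morphologyEx(m,cv2.MORPH_CLOSE,np.ones((25,25)))
c=max(cv2.findContours(m,0,1)[0],key=cv2.contourArea)
r=cv2.minAreaRect(c);b=cv2.boxPoints(r);P=np.array([onz(d,q,.078) for q in b])
print(b.round(1).tolist());print(P.round(4).tolist(),np.linalg.norm(P-np.roll(P,-1,0),axis=1).round(4),P.mean(0))
cr=cv2.resize(im[195:305,140:305],None,fx=4.8,fy=4.8,interpolation=cv2.INTER_CUBIC)
cr=np.clip(cr.astype(float)*1.6+20,0,255).astype(np.uint8)
cv2.imwrite('pics/top1.png',cr[:,:,::-1])
E
```

```text
[[143.10000610351562, 214.0], [295.6000061035156, 208.10000610351562], [298.70001220703125, 290.20001220703125], [146.3000030517578, 296.0]]
[[0.5517, 0.3437, 0.078], [0.5707, 0.0368, 0.078], [0.405, 0.0265, 0.078], [0.3872, 0.3242, 0.078]] [0.3075 0.166  0.2982 0.1657] [0.47864905 0.18281445 0.078     ]
```

View pics/top1.png

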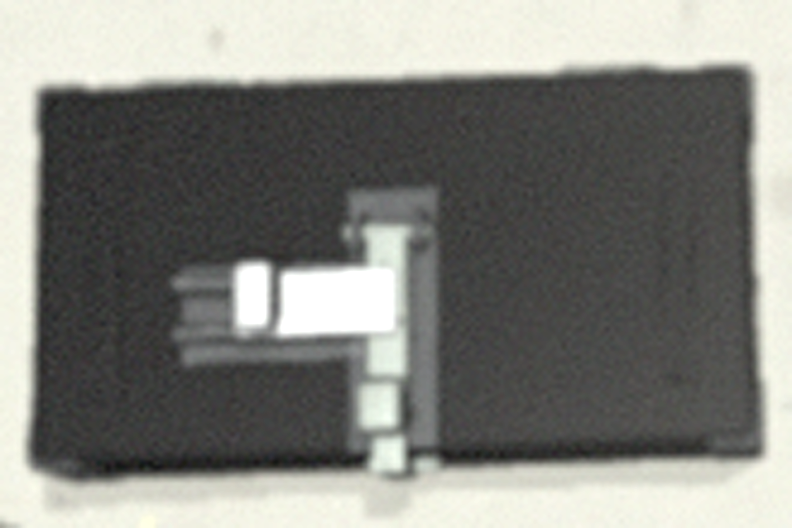

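The crop shows lid corners at about (40,90), (748,70), (758,447) and (35,462). The thumb piece top is near (252,296), the lever grip top near (380,405), and the pin ends near (347,234) and (424,230).

```bash
python3 - <<'E'
from h import *
d=get_image('top');s=get_image('side')
f=lambda q,z:onz(d,[140+(q[0]+.5)/4.8-.5,195+(q[1]+.5)/4.8-.5],z)
C=np.array([f(q,.078) for q in[(40,90),(748,70),(758,447),(35,462)]])
print(C.round(4).tolist(),np.linalg.norm(C-np.roll(C,-1,0),axis=1).round(3),C.mean(0).round(4))
y=C[0]-C[1]+C[3]-C[2];yaw1=np.arctan2(-y[0],y[1])
t=f((252,295),.1265);g=f((379,405),.115);p=(f((347,234),.09)+f((424,230),.09))/2
print('thumb',t.round(4),'grip',g.round(4),'pin',p.round(4))
v=p-g;print('yaw back edge/all',np.degrees(yaw1),'lever',np.degrees(np.arctan2(v[1],v[0])),np.linalg.norm(v[:2]))
for yaw in [yaw1]:
    R=np.array([[np.cos(yaw),-np.sin(yaw)],[np.sin(yaw),np.cos(yaw)]])
    for a in(t,g,p): print((R.T@(a[:2]-C.mean(0)[:2])).round(4))
sm=s['color'].copy();
for a in(t,g):
    u=proj(s,a);print(u.round(1));cv2.circle(sm,tuple(int(x) for x in u.round()),1,(255,0,0),-1)
cr=cv2.resize(sm[170:290,230:360],None,fx=4.8,fy=4.8,interpolation=cv2.INTER_NEAREST)
cv2.imwrite('pics/s1.png',cr[:,:,::-1])
E
```

```text
[[0.5532, 0.3341, 0.078], [0.5685, 0.0371, 0.078], [0.4098, 0.029, 0.078], [0.3973, 0.3238, 0.078]] [0.297 0.159 0.295 0.156] [0.4822 0.181  0.078 ]
thumb [0.4605 0.2286 0.1265] grip [0.4196 0.1783 0.115 ] pin [0.4936 0.1836 0.09  ]
yaw back edge/all 2.681283811028147 lever 4.054286869582244 0.07423721232828127
[-0.0194  0.0486]
[-0.0627  0.0003]
[0.0115 0.0021]
[271.7 188.5]
[258.7 203.7]
```

View pics/s1.png

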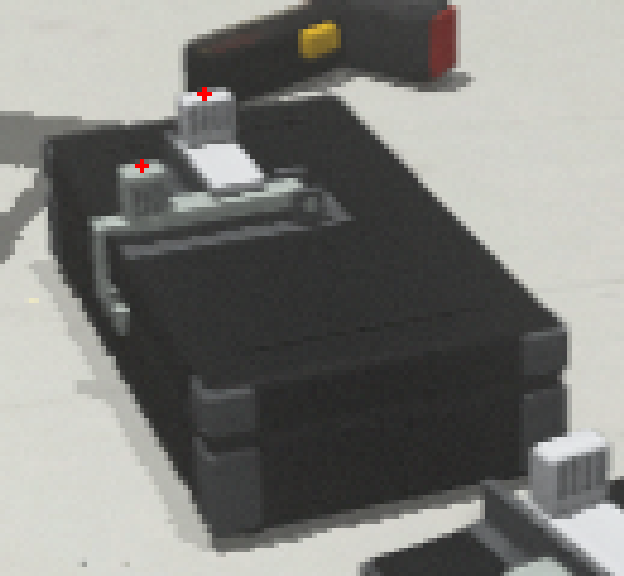

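The reprojected thumb and grip points land on their tops in the side view: thumb at (205,92), grip at (141,165) in the crop. The sizes also agree with the given ones (lever 74 mm, lid about 296×158 mm). Now I'll move above the thumb piece.

Emit:
send_rows(steps=[1, -2.6, -1.4, 0, 0, 1, -2.6, -1.4, 0, 0, 1, -2.6, -1.4, 0, 0, 1, -2.6, -1.4, 0, 0, 1, -2.6, -1.4, 0, 0, 1, -2.6, -1.4, 0, 0, 1, -2.6, -1.4, 0, 0, 1, -2.6, -1.4, 0, 0, 1, -2.6, -1.4, 0, 0, 1, -2.6, -1.4, 0, 0, 1, -2.6, -1.4, 0, 0, 1, -2.6, -1.4, 0, 0], newtons=40)

```text
clock: 1.45
position: [0.4594, 0.228, 0.2313]
ee_rot: [0.0, 0.225, 0.974, 0.0]
contact_force: [0.4, 1.3, -0.8]
width: 0.0857
gripper_force: 0.0
```

Emit:
send_rows(steps=[0.3, 0, 0, 0, -7.25, 0.2, 0, 0, 0, -7.25, 0, 0, 0, 0, -7.25, -0.2, 0, 0, 0, -7.25, -0.2, 0, 0, 0, 0, -0.2, 0, 0, 0, 0, -0.2, 0, 0, 0, 0])

```text
clock: 2.15
position: [0.4588, 0.2291, 0.2313]
ee_rot: [0.0, -0.025, 1.0, 0.0]
contact_force: [-0.1, 0.2, 0.1]
width: 0.0341
gripper_force: 0.0
```

```bash
cat >> h.py <<'E'
from scipy.spatial.transform import Rotation as Ro
def pose(): 
    s=get_state();R=Ro.from_quat(np.roll(s['ee_rot'],-1)).as_matrix();return s,s['position'],R
def to(p): 
    s,q,R=pose();print('t',s['clock'],'pos',q.round(4),'psi',np.degrees(np.arctan2(-R[0,1],R[1,1])).round(2),'w',s['width'],'delta cm',(R.T@(np.array(p)-q)*100).round(2),'F',s['contact_force'].round(1))
E
python3 - <<'E'
from h import *
s,p,R=pose();d=get_image('wrist')
T=np.eye(4);T[:3,:3]=R;T[:3,3]=p;T=T@d['mount']
to([.4605,.2286,.108])
im=d['color'].copy()
for a in([.4605,.2286,.1265],[.4196,.1783,.115],[.4935,.183,.09]):
    u=proj(d,a,T);print(u.round(1));cv2.circle(im,tuple(int(x) for x in u.round()),3,(255,0,0),-1)
cv2.imwrite('pics/w1.png',im[:,:,::-1])
E
```

```text
t 2.2 pos [0.4588 0.2291 0.2313] psi 2.93 w 0.034189183613959374 delta cm [-0.17 -0.06 12.33] F [-0.6  0.   0.8]
[317.5 238.3]
[250.4 176. ]
[262.5 258.5]
```

View pics/w1.png

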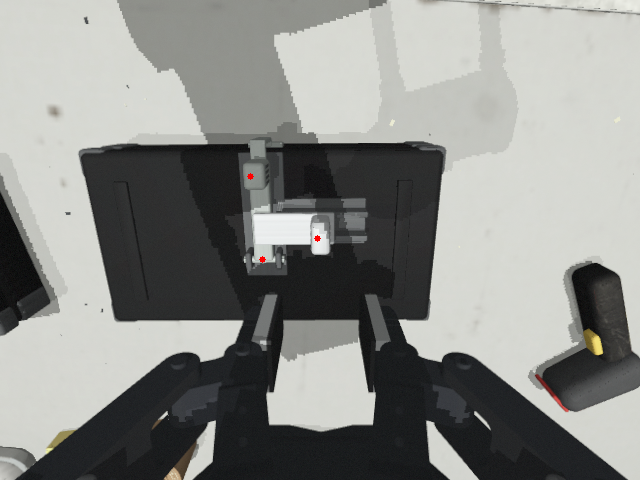

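The wrist view confirms the points: the thumb piece is at (320,233) and the grip at about (254,175), each within 2–3 px of where I predicted. I'll descend around the thumb piece and pinch it.

Emit:
send_rows(steps=[-0.2, -0.1, 0.1, 2.5, 0, -0.2, 0, 0, 2.5, 0, -0.2, 0, 0, 2.5, 0, -0.2, 0, 0, 2, 0, -0.2, 0, 0, 1.5, 0, -0.2, 0, 0, 1.2, 0, -0.2, 0, 0, 0, 0, -0.2, 0, 0, 0, 0])

```text
clock: 3.0
position: [0.4601, 0.2302, 0.1096]
ee_rot: [0.0, -0.026, 1.0, 0.0]
contact_force: [-0.1, 0.3, -0.5]
width: 0.0342
gripper_force: 0.0
```

Emit:
send_rows(steps=[-1, 0, 0, 0, 0, -1, 0, 0, 0, 0, -1, 0, 0, 0, 0, -1, 0, 0, 0, 0, -1, 0, 0, 0, 0, -1, 0, 0, 0, 0])

```text
clock: 3.6
position: [0.4606, 0.2302, 0.1104]
ee_rot: [0.001, -0.026, 1.0, 0.0]
contact_force: [-1.0, -1.8, 5.8]
width: 0.0129
gripper_force: 43.0
```

Emit:
send_rows(steps=[-1, 0, 0.3, -0.1, 0, -1, 0, 0.3, 0, 0, -1, 0, 0.3, 0, 0, -1, 0, 0.3, 0, 0, -1, 0, 0.3, 0, 0, -1, 0, 0.3, 0, 0, -1, 0, 0.3, 0, 0, -1, 0, 0.3, 0, 0, -1, 0, 0.3, 0, 0, -1, 0, 0, 0, 0, -1, 0, 0, 0, 0])

```text
clock: 4.7
position: [0.4591, 0.2542, 0.1103]
ee_rot: [0.0, -0.027, 1.0, -0.003]
contact_force: [4.9, -11.3, 0.3]
width: 0.0126
gripper_force: 42.4
```

Emit:
send_rows(steps=[-0.4, 0, 0, 0, 0, -0.2, 0, 0, 0, 0, -0.2, 0, 0, 0, 0, -0.2, 0, 0, 0, 0, -0.2, 0, 0, -1, 0, -0.2, 0, 0, -2, 0, -0.2, 0, 0, -2.5, 0, -0.2, 0, 0, -2.5, 0, -0.2, 0, 0, 0, 0, -0.2, 0, 0, 0, 0])

```text
clock: 5.7
position: [0.4585, 0.2573, 0.1911]
ee_rot: [0.001, -0.026, 1.0, 0.0]
contact_force: [-0.8, -0.6, -0.4]
width: 0.0341
gripper_force: 0.0
```

```bash
python3 - <<'E'
from h import *
s,p,R=pose();d=get_image('wrist')
T=np.eye(4);T[:3,:3]=R;T[:3,3]=p;T=T@d['mount']
to([.420,.180,.097])
im=d['color'].copy()
for a in([.4605,.2286,.1265],[.4196,.1783,.115],[.4935,.183,.09]):
    u=proj(d,a,T);print(u.round(1));cv2.circle(im,tuple(int(x) for x in u.round()),2,(255,0,0),-1)
cv2.imwrite('pics/w2.png',im[:,:,::-1])
E
```

```text
t 5.75 pos [0.4579 0.257  0.1901] psi 3.0 w 0.03431315391411691 delta cm [ 4.18 -7.49  9.32] F [-0.5  0.7 -0.3]
[271.4 257.4]
[192.1 184.4]
[216.1 277.1]
```

View pics/w2.png

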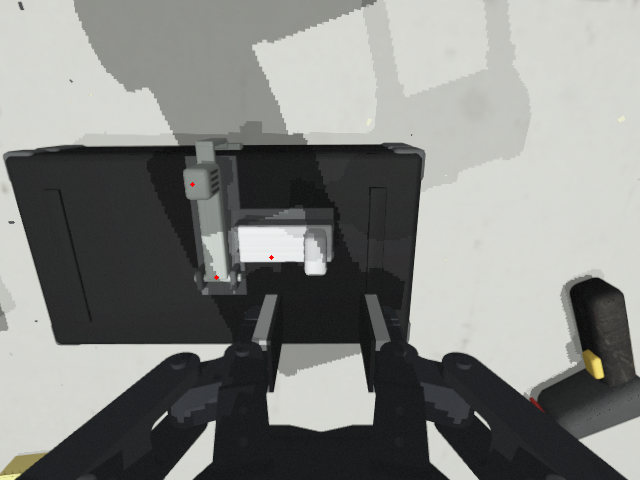

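The tongue, now at about x 238–330, is clear of the lever. The thumb piece has moved to (315,252), which is roughly 26 mm from where it started. Next is the lever grip, whose top is at about (197,182).

Emit:
send_rows(steps=[-0.2, 1.05, -1.85, 0, 0, -0.2, 1.05, -1.85, 0, 0, -0.2, 1.05, -1.85, 0, 0, -0.2, 1.05, -1.9, 0, 0, -0.2, 0, 0, 2, 0, -0.2, 0, 0, 2, 0, -0.2, 0, 0, 2, 0, -0.2, 0, 0, 2, 0, -0.2, 0, 0, 1.0, 0, -0.2, 0, 0, 0.8, 0, -0.2, 0, 0, 0, 0, -0.2, 0, 0, 0, 0])

```text
clock: 6.95
position: [0.4207, 0.1806, 0.0926]
ee_rot: [0.0, -0.026, 1.0, 0.0]
contact_force: [-0.1, 0.6, -0.2]
width: 0.0341
gripper_force: 0.0
```

Emit:
send_rows(steps=[-1, 0, 0, 0, 0, -1, 0, 0, 0, 0, -1, 0, 0, 0, 0, -1, 0, 0, 0, 0, -1, 0, 0, 0, 0, -1, 0, 0, 0, 0], newtons=25)

```text
clock: 7.55
position: [0.421, 0.1788, 0.0932]
ee_rot: [0.001, -0.027, 1.0, -0.002]
contact_force: [0.2, -6.1, 2.9]
width: 0.0151
gripper_force: 30.0
```

```bash
python3 - <<'E'
from h import *
to([.420,.180,.092])
a=np.radians(15.8+5*np.arange(19));P=7.69*np.c_[np.cos(a),-np.sin(a)]
print(np.diff(P,axis=0).round(2).tolist())
E
```

```text
t 7.55 pos [0.421  0.1788 0.0932] psi 3.11 w 0.01512574342305151 delta cm [0.1  0.13 0.12] F [ 0.2 -6.1  2.9]
[[-0.21, -0.64], [-0.27, -0.62], [-0.32, -0.59], [-0.37, -0.56], [-0.42, -0.53], [-0.46, -0.49], [-0.5, -0.45], [-0.54, -0.4], [-0.57, -0.35], [-0.6, -0.3], [-0.62, -0.25], [-0.64, -0.19], [-0.66, -0.14], [-0.67, -0.08], [-0.67, -0.02], [-0.67, 0.04], [-0.66, 0.1], [-0.65, 0.15]]
```

Emit:
send_rows(steps=[-1, -0.2, -0.15, -0.65, 0, -1, -0.27, 0, -0.62, 0, -1, -0.32, 0, -0.6, 0, -1, -0.37, 0, -0.56, 0, -1, -0.42, 0, -0.53, 0, -1, -0.46, 0, -0.5, 0, -1, -0.5, 0, -0.45, 0, -1, -0.54, 0, -0.4, 0, -1, -0.57, 0, -0.35, 0, -1, 0, 0, 0, 0])

```text
clock: 8.55
position: [0.4573, 0.1807, 0.1399]
ee_rot: [-0.0, -0.026, 1.0, -0.0]
contact_force: [-3.0, -3.6, 1.7]
width: 0.0151
gripper_force: 27.3
```

Emit:
send_rows(steps=[-1, -0.6, 0, -0.3, 0, -1, -0.62, 0, -0.25, 0, -1, -0.64, 0, -0.2, 0, -1, -0.66, 0, -0.14, 0, -1, -0.67, 0, -0.08, 0, -1, -0.67, 0, -0.02, 0, -1, -0.67, 0, 0.04, 0, -1, -0.66, 0, 0.1, 0, -1, -0.6, 0, 0.15, 0, -1, 0, 0, 0, 0, -1, 0, 0, 0, 0])

```text
clock: 9.65
position: [0.5169, 0.1841, 0.1468]
ee_rot: [0.002, -0.026, 1.0, 0.0]
contact_force: [1.3, -3.4, 5.3]
width: 0.0153
gripper_force: 25.0
```

```bash
python3 - <<'E'
from h import *
to([.5,.180,.15])
d=get_image('side');im=d['color'][110:290,200:400]
cv2.imwrite('pics/s2.png',cv2.resize(im,None,fx=3.3,fy=3.3,interpolation=cv2.INTER_CUBIC)[:,:,::-1])
E
```

```text
t 9.65 pos [0.5169 0.1841 0.1468] psi 2.99 w 0.015322819829319908 delta cm [ 1.7  -0.32 -0.33] F [ 1.3 -3.4  5.3]
```

View pics/s2.png

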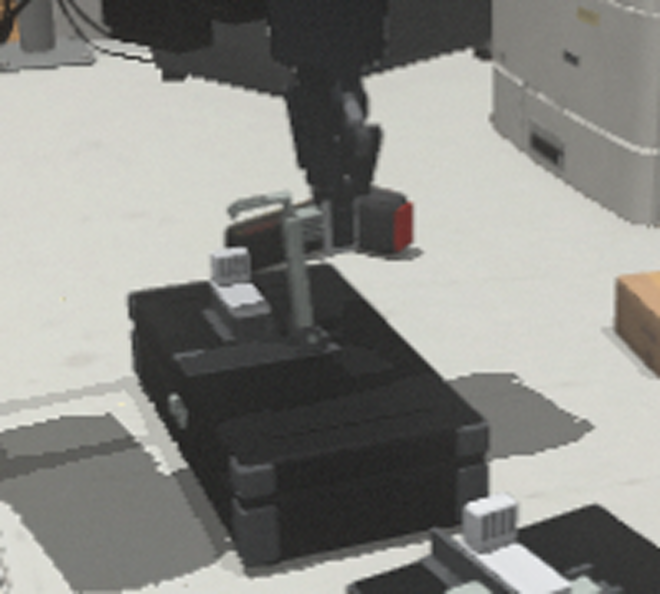

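The lever stands nearly upright from (300,335) to (285,200), with the tab still aside. I'll release it and retreat straight up.

Emit:
send_rows(steps=[-0.5, 0, 0, 0, 0, -0.2, 0, 0, 0, 0, -0.2, 0, 0, 0, 0, -0.2, 0, 0, 0, 0, -0.2, 0, 0, -0.5, 0, -0.2, 0, 0, -1.5, 0, -0.2, 0, 0, -2.5, 0, -0.2, 0, 0, -3, 0, -0.2, 0, 0, -3, 0, -0.2, 0, 0, -2, 0, -0.2, 0, 0, 0, 0, -0.2, 0, 0, 0, 0])

```text
clock: 10.9
position: [0.5145, 0.1839, 0.2709]
ee_rot: [0.0, -0.026, 1.0, 0.0]
contact_force: [0.4, -0.6, 0.1]
width: 0.0341
gripper_force: 0.0
```

```bash
python3 - <<'E'
from h import *
to([.5,.180,.15])
d=get_image('side');im=d['color'][110:290,200:400]
cv2.imwrite('pics/s3.png',cv2.resize(im,None,fx=3.3,fy=3.3,interpolation=cv2.INTER_CUBIC)[:,:,::-1])
E
```

```text
t 10.9 pos [0.5145 0.1839 0.2709] psi 3.0 w 0.03410509217677457 delta cm [ 1.48 -0.32 12.09] F [ 0.4 -0.6  0.1]
```

View pics/s3.png

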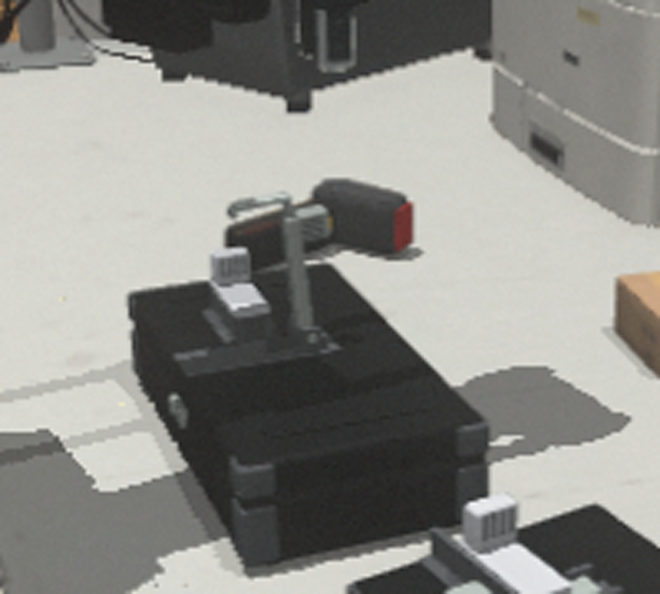

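The lever stays up with the gripper clear of it. I'll check its angle numerically before handing in.

```bash
python3 - <<'E'
from h import *
d=get_image('side');c,s_=np.cos(np.radians(3)),np.sin(np.radians(3))
for th in(1.0,1.2,1.4,1.57):
    a=-74*np.cos(th)+10*np.sin(th);z=74*np.sin(th)+10*np.cos(th)
    u=proj(d,[.4935+a*c/1000,.1835+a*s_/1000,.09+z/1000]);print(th,((u-[200,110])*3.3).round(0))
E
```

```text
1.0 [252. 238.]
1.2 [272. 228.]
1.4 [293. 223.]
1.57 [312. 221.]
```

The grip appears at (313,220), which matches 1.57 rad.

```bash
python3 -c "
from rig import *
print(sign_off())"
```

```text
the job is handed in; nothing more can be done
None
```

The long case is unlatched and the job is handed in at about 11 s: its tab is slid aside roughly 26 mm, its lever stands upright at about 1.57 rad, the short case was never touched, and the gripper is clear; sign-off gave no verdict.

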